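# Set the reagents into their colour-matched holders

## Robot

A 6-joint arm with a two-finger parallel gripper is mounted at the origin on a cart in front of the work surface, level with it; the furniture and walls round the work are solid. World frame = base frame: x ahead of the robot, y to its left, z up, the work surface at z = 0. Lengths are in mm, angles in rad, forces in N, time in s.
With the tool pointing down it reaches from about 350 to 975 mm from the base axis. Payload 7.1 kg.
Tool frame: the origin (TCP) lies between the finger pads; the fingertips stand 14 mm ahead of it and the grasp point (between the pads) lies 5 mm behind it; z points along the fingers, y is the line along which they close (so a half turn about z gives the same grasp; the last joint's range is limited). The gripper opens to 88 mm and grips with 3 to 60 N. Pads are 20 mm wide; open, the fingers measure 115 mm over their backs; the gripper's body (75 mm by 178 mm) begins 61 mm behind the grasp point.
Start: joints at [-1.291, 0.423, 1.63, -0, 1.089, -0.019], TCP at [184.001, -597.284, 236.675] pointing down, gripper open.
Joint ranges: [-3, 3], [-0.9, 2.11], [0.09, 2.58], [-1.31, 4.45], [0.11, 2.69], [-2.54, 2.54]. Speed limits (rad/s): [2.39, 2.39, 3.01, 3.14, 3.14, 3.14].

## Interface

Orientations are given as a rotation vector (axis times angle).
In Python, from workcell import ctrl gives the robot as it stands. The module is installed in compiled form; this text tells all that it offers.
- The arm moves only by the tool servo_tool, never from a script. Its argument "plan" is a list of rows, each a list of 3 entries, a list of its own where there are three numbers: the closure, from 0 (fully open) to 1 (shut), then the shift along the world's x, y, z in mm, then the turn about the world's z in degrees. In form: [[hand, [x, y, z], yaw], ...]. A call has 1 to 10 rows; each row is the pose to reach, as a shift and turn from the pose commanded when the call began; what a row does not reach only later rows make up. A row lasts 1/12 s, in which the tool goes at most 41.7 mm and 7.16 degrees, less where a joint would pass 70% of its speed; a pose out of reach is approached as far as the arm can. A call with a gripper value outside its range is refused whole. The fingers move at their own pace and stop on an object; the grip force is fixed at half the most. Time passes only in rows, so rows that repeat a pose let the fingers close. It gives the time, the measured TCP pose, the force, the opening and the grip force at its end, in the units of the state.
- ctrl.get_obs(): the state, without advancing time (a new reading comes with each control period).
- ctrl.get_image(name): name is "scene" or "top" or "wrist"; returns the picture (420x560x3 uint8, blue, green, red); there is no depth.
- ctrl.camera_info(name): a dict with "fovy" (degrees; the focal length in pixels is half the picture's height over the tangent of half this angle, whatever the lens; pixels are square), "cx", "cy" (the principal point, pixels), "k1" (the pictures are not rectified: a ray, as slopes to the right and down, at radius r is drawn at 1 + k1 r^2 times it, then the intrinsics apply), "rvec" (rotation vector, rad) and "tvec" (3), from world to camera coordinates, as OpenCV has them; the wrist camera has in their place "T_tool_cam" (4x4, takes a point from camera to tool coordinates, whose origin is the TCP and whose axes are the flange's). Camera axes: x right, y down, z forward; pixel columns grow to the right and rows downward; lengths in mm; the calibration is good to about 2 mm. A picture is of the moment at which its call begins: read the wrist's pose just before it. camera_info takes no time and is no camera call.
- ctrl.close_job(): hands the job in; it is judged then, once.
The state is a dict: "t": time; "qpos": joint angles; "qvel": joint speeds; "joint_torque": joint torques, N m; "ee_pos": TCP position; "orientation": TCP orientation; "ft_force": force on the tool from outside, world axes, zero at the start; "moment": the same for the moment, N m; "width": finger opening in mm; "grasp_force": force on a finger pad.
Only numpy, scipy, OpenCV 4.12 (cv2) and the standard library are available. Lean on these libraries where they do the work, as an engineer would, in place of code of your own. Each camera call takes 0.05 s, during which the arm holds its last target. There are 200 camera calls.

## Task

Set each of the three bottles and the specimen cup into the round holder whose colour matches its cap or lid, standing upright and flat on the holder's floor inside the rim. Keep them upright, set them down without dropping them, and leave the petri dish and the timer where they are.

Things in the scene. Friction and masses are not known exactly. Their poses are not given: they have to be found in the camera images.
- red_bottle: Small clear reagent bottle with a red screw cap: body 30 mm in diameter, straight-sided over the lower 31 mm, then sloping shoulders, 58 mm with the cap, about 0.03 kg, loose, standing upright. Take it by the body. Origin: centre of its underside; z up along its axis.
- black_bottle: Small brown reagent bottle with a black screw cap: body 26 mm in diameter, straight-sided over the lower 34 mm, then sloping shoulders, 62 mm with the cap, about 0.03 kg, loose, standing upright. Take it by the body. Origin: centre of its underside; z up along its axis.
- white_bottle: Orange reagent bottle with a white screw cap: body 46 mm in diameter, straight-sided over the lower 55 mm, 98 mm high with the cap, about 0.1 kg, loose, standing upright. Take it by the body. Origin: centre of its underside; z up along its axis.
- yellow_cup: White specimen cup with a yellow screw lid: body tapering from 44 mm in diameter at the foot to 52 mm at 52 mm height, lid 58 mm in diameter, 64 mm high in all, about 0.024 kg, loose, standing upright. Take it by the body below the lid. Origin: centre of its underside; z up along its axis.
- holder_red: Shallow round red plastic holder fixed to the worktop: a red dish of 48 mm inner diameter, floor 3 mm above the worktop, rim 5 mm thick and 6 mm high, with a small flat tab 4 mm high sticking out 16 mm beyond the inside of the rim on its -x side. Origin: on its axis, level with the worktop; z up.
- holder_black: Shallow round black plastic holder fixed to the worktop: a black dish of 44 mm inner diameter, floor 3 mm above the worktop, rim 5 mm thick and 6 mm high, with a small flat tab 4 mm high sticking out 16 mm beyond the inside of the rim on its -x side. Origin: on its axis, level with the worktop; z up.
- holder_white: Shallow round white plastic holder fixed to the worktop: a white dish of 64 mm inner diameter, floor 3 mm above the worktop, rim 5 mm thick and 6 mm high, with a small flat tab 4 mm high sticking out 16 mm beyond the inside of the rim on its -x side. Origin: on its axis, level with the worktop; z up.
- holder_yellow: Shallow round yellow plastic holder fixed to the worktop: a yellow dish of 64 mm inner diameter, floor 3 mm above the worktop, rim 5 mm thick and 6 mm high, with a small flat tab 4 mm high sticking out 16 mm beyond the inside of the rim on its -x side. Origin: on its axis, level with the worktop; z up.
- petri_dish: Covered petri dish with pink medium, 91 mm in diameter, 13 mm high, loose; to be left alone. Origin: centre of its underside.
- timer: White bench timer with a grey display and three coloured keys, 42 x 72 x 65 mm, loose; to be left alone. Origin: centre of its underside; its face looks along its -x.
Things that resemble listed ones, but are neither listed nor needed, are in the scene too. What is shaped like the white_bottle but blue is not meant.

How it is judged:
By the outcome, as a careful person would: the job done as asked, in the order asked, and still so for the second after the job is handed in, with the robot touching nothing.
It also fails if it takes over 104 s, if anything falls off the work surface, if the arm or the gripper's body presses on something with over 40 N, if the wrist force passes 120 N, or if a joint passes its speed limit or range.

## Working session

There is one attempt and no reset: what is moved stays moved. The work goes in short steps, Python scripts to look and compute and a tool call to move; the robot and the scene stay as the last step left them, time stands still between calls to the robot, and variables do not carry over. Pictures are saved under pics/ and viewed, at most 14 in all, crops included, and the job is handed in when it is done.

Besides the shell and the picture viewer there is one more tool, called after "Call:" in YAML: its name, and indented under it one key for each argument. servo_tool: Moves the arm, as the interface text tells. Its arguments: {"type":"object","properties":{"plan":{"type":"array"}},"required":["plan"]}

```bash
mkdir -p pics
cat > h.py <<'E'
import numpy as np,cv2
from workcell import ctrl
def K(i):
    f=210/np.tan(np.radians(i['fovy'])/2); return f
def cam(name,obs=None):
    i=ctrl.camera_info(name)
    if name=='wrist':
        o=obs or ctrl.get_obs(); T=np.eye(4);T[:3,:3]=cv2.Rodrigues(np.array(o['orientation'],float))[0];T[:3,3]=o['ee_pos']
        W=T@np.array(i['T_tool_cam']); R=W[:3,:3].T; t=-R@W[:3,3]
    else: R=cv2.Rodrigues(np.array(i['rvec'],float))[0]; t=np.array(i['tvec'],float).ravel()
    return i,R,t
def world(c,uv,z):
    i,R,t=c; uv=np.atleast_2d(np.array(uv,float)); f=K(i)
    d=(uv-[i['cx'],i['cy']])/f; s=d.copy()
    for _ in range(30): s=d/(1+i['k1']*(s**2).sum(1,keepdims=True))
    r=np.c_[s,np.ones(len(s))]@R; o=-R.T@t
    return o+r*((z-o[2])/r[:,2])[:,None]
def px(c,P):
    i,R,t=c; p=np.atleast_2d(np.array(P,float))@R.T+t; s=p[:,:2]/p[:,2:]
    return s*(1+i['k1']*(s**2).sum(1,keepdims=True))*K(i)+[i['cx'],i['cy']]
E
python3 - <<'E'
from h import *
for n in ['top','scene']:
    cv2.imwrite(f'pics/{n}.png',cv2.resize(ctrl.get_image(n),(784,588),interpolation=cv2.INTER_CUBIC)); c=cam(n); print(n,-c[1].T@c[2],c[0])
o=ctrl.get_obs();print(o)
E
```

```text
top [ 377.00372128  161.94491605 1422.60249938] {'fovy': 54.181624934014096, 'cx': 286.98134829294713, 'cy': 207.64805025393386, 'k1': -0.09912937030050227, 'rvec': array([ 2.1669893 , -2.12361241,  0.12686381]), 'tvec': array([ 173.47990103,  565.84478102, 1357.15888556])}
scene [-121.02409846  617.04051804 1019.46862204] {'fovy': 47.27015267345782, 'cx': 277.24934664310405, 'cy': 211.13478291890573, 'k1': -0.09025350852734115, 'rvec': array([ 1.28649415, -2.37063252,  0.82526005]), 'tvec': array([ 457.32229043,  292.08541144, 1067.82233529])}
{'t': 0.1, 'qpos': array([-1.29101246e+00,  4.23731773e-01,  1.63057093e+00, -4.15214546e-05,
        1.08856684e+00, -1.89989489e-02]), 'qvel': array([-2.53301499e-06, -2.17660166e-03, -1.08862586e-03, -2.74482120e-04,
       -4.56253569e-04, -2.24466745e-04]), 'joint_torque': array([ 1.58231527e-03, -5.45616531e+01, -2.74323142e+01,  6.44552289e-02,
        1.87460880e-02, -1.97679697e-05]), 'ee_pos': array([ 183.86376734, -596.8725952 ,  236.0165445 ]), 'orientation': array([-3.10534935e+00, -4.67425376e-01,  3.17939474e-04]), 'ft_force': array([0.14468599, 0.28272657, 0.92748865]), 'moment': array([-0.00115707, -0.03202707,  0.00825801]), 'grasp_force': 0.0, 'width': 87.44417825357628}
```

View pics/top.png

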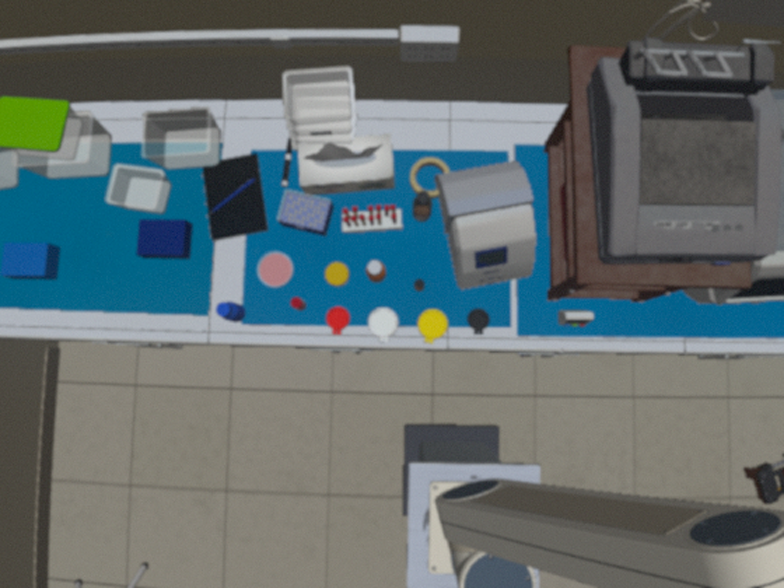

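View pics/scene.png

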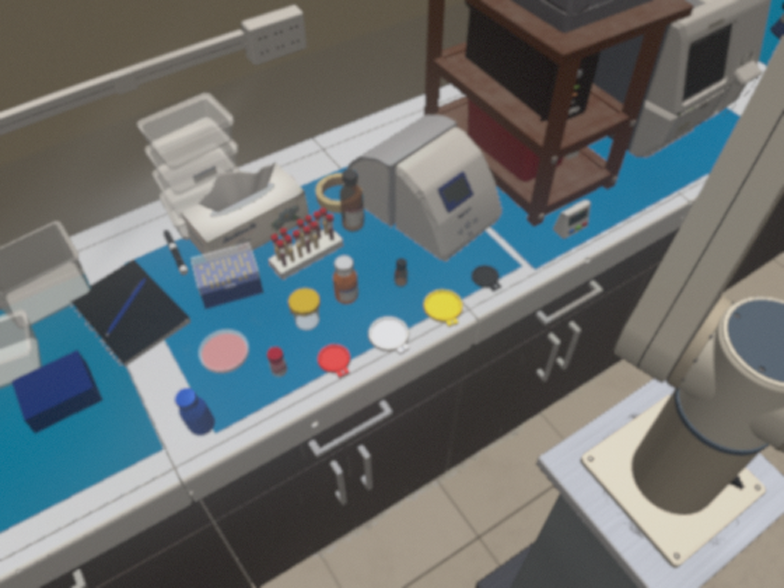

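The top view (784-wide) shows these candidates:
- **Red:** small bottle (297,302). The red-capped vials in the rack (370,217) are not meant.
- **Black:** small bottle (419,285). The large brown bottle (422,205) is not meant.
- **White:** orange bottle (376,267). The blue bottle (230,311) is not meant.
- **Yellow:** cup (337,273).
- **Holders:** red (338,318), white (383,322), yellow (432,322), black (478,319).
- **Leave alone:** petri dish (275,269), timer (576,317).

Run:
```python
from h import *
T=cam('top');S=cam('scene')
pts={'red_b':((297,302),(276,354),58),'black_b':((419,284),(401,264),62),'white_b':((375,266),(344,262),98),'yel':((336,273),(304,300),64),
'h_red':((338,318),(334,358),6),'h_white':((383,322),(389,333),6),'h_yel':((432,322),(443,305),6),'h_blk':((478,319),(485,276),6),'petri':((275,269),(223,350),13),'timer':((576,317),(573,217),40),'blue':((230,311),(187,397),90)}
for n,(a,b,z) in pts.items(): print(n,world(T,np.array(a)/1.4,z)[0].round(),world(S,np.array(b)/1.4,z)[0].round())
a=cv2.imread('pics/top.png')[230:350,220:500];cv2.imwrite('pics/crop1.png',cv2.resize(a,None,fx=2.8,fy=2.8,interpolation=cv2.INTER_CUBIC))
i=ctrl.camera_info('wrist');print(i)
```

```text
red_b [527. 436.  58.] [522. 436.  58.]
black_b [576. 144.  62.] [573. 145.  62.]
white_b [611. 248.  98.] [608. 247.  98.]
yel [599. 343.  64.] [595. 341.  64.]
h_red [495. 342.   6.] [492. 342.   6.]
h_white [488. 230.   6.] [485. 229.   6.]
h_yel [490. 109.   6.] [483. 107.   6.]
h_blk [500.  -4.   6.] [496.  -5.   6.]
petri [614. 504.  13.] [613. 505.  13.]
timer [ 506. -239.   40.] [ 502. -236.   40.]
blue [499. 588.  90.] [505. 600.  90.]
{'fovy': 69.75059656596518, 'cx': 281.8439261428992, 'cy': 207.50833170308073, 'k1': -0.04019578016523572, 'T_tool_cam': array([[-5.73388748e-04, -9.65764208e-01, -2.59420827e-01,
         7.14258970e+01],
       [ 9.99999780e-01, -4.67185934e-04, -4.71038390e-04,
        -1.16879220e+00],
       [ 3.33714257e-04, -2.59421040e-01,  9.65764263e-01,
        -1.48213141e+02],
       [ 0.00000000e+00,  0.00000000e+00,  0.00000000e+00,
         1.00000000e+00]])}
```

View pics/crop1.png

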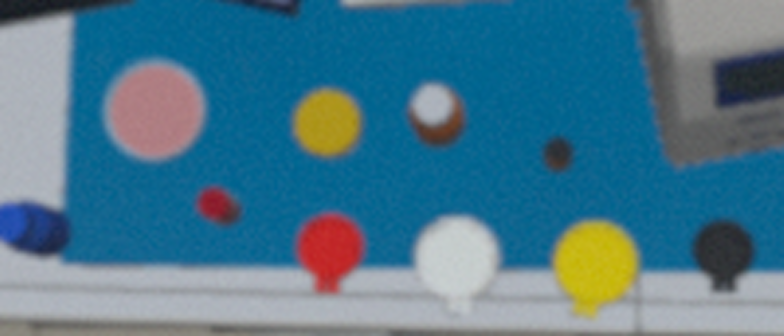

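Both cameras agree to about 5 mm, and the crop confirms the choices: small red-capped bottle (215,205), small black (558,153), white-capped orange (435,110), yellow cup (327,122). Next I move to an overview pose for the wrist camera.

Call:
servo_tool:
  plan:
    - [0,[17,40,10],7]
    - [0,[34,78,20],14]
    - [0,[51,116,30],21]
    - [0,[68,154,40],28]
    - [0,[85,192,50],35]
    - [0,[102,230,60],42]
    - [0,[119,268,70],49]
    - [0,[136,306,80],56]
    - [0,[153,344,90],63]
    - [0,[170,382,100],70]

```text
t: 0.93
ee_pos: [348.8, -225.1, 334.0]
orientation: [-2.271, -2.171, -0.0]
ft_force: [2.1, -1.9, 0.2]
width: 87.9
grasp_force: 0.0
```

Call:
servo_tool:
  plan:
    - [0,[12,38,2],3]
    - [0,[24,76,4],3]
    - [0,[36,114,6],3]
    - [0,[48,152,8],3]
    - [0,[60,190,10],3]
    - [0,[72,228,12],3]
    - [0,[84,266,14],3]
    - [0,[96,304,14],3]
    - [0,[108,342,14],3]
    - [0,[115,380,14],3]

```text
t: 1.77
ee_pos: [464.1, 155.1, 347.4]
orientation: [2.219, 2.224, 0.0]
ft_force: [0.7, -0.3, 0.2]
width: 87.9
grasp_force: 0.0
```

Call:
servo_tool:
  plan:
    - [0,[5,40,0],0]
    - [0,[10,80,0],0]
    - [0,[15,115,0],0]
    - [0,[15,115,0],0]
    - [0,[15,115,0],0]

```text
t: 2.18
ee_pos: [478.3, 269.4, 346.8]
orientation: [-2.215, -2.227, 0.002]
ft_force: [-0.2, -1.4, 0.1]
width: 87.9
grasp_force: 0.0
```

Run:
```python
from h import *
o=ctrl.get_obs(); im=ctrl.get_image('wrist'); cv2.imwrite('pics/w1raw.png',im)
cv2.imwrite('pics/w1.png',cv2.resize(im,(784,588),interpolation=cv2.INTER_CUBIC)); print(o['t'],o['ee_pos'],o['orientation'],o['qpos'])
np.save('w1.npy',np.r_[o['ee_pos'],o['orientation']])
```

```text
2.1833 [478.29229806 269.36767778 346.7516432 ] [-2.21546752 -2.2269251   0.0023881 ] [ 4.91297062e-01  1.98883394e-01  1.68254294e+00 -1.29962490e-04
  1.26171841e+00  4.86178406e-01]
```

View pics/w1.png

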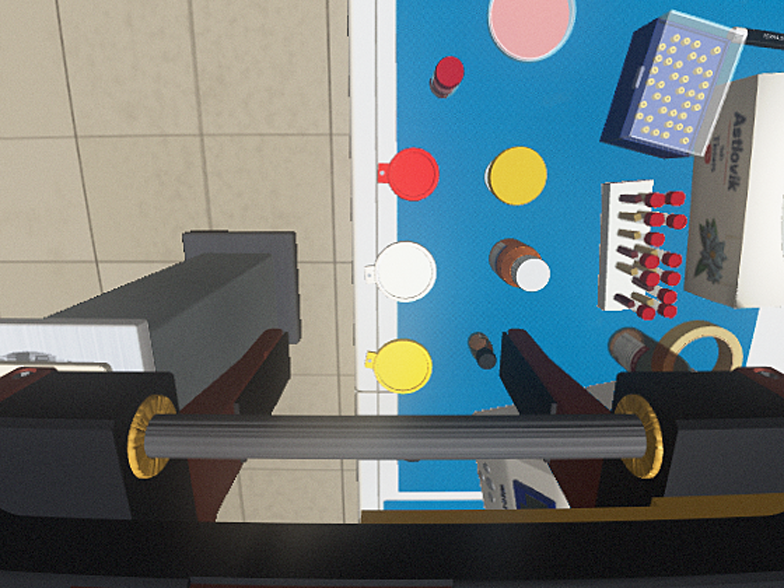

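The wrist view is clear. Red cap (450,72), yellow lid (519,176), white cap (532,274), black cap (486,358). Holders: red (411,175), white (405,272), yellow (402,366); black is hidden behind the fingers at (410,455).

```bash
cat >> h.py <<'E'
def blob(im,seed,tol=22,op=9):
    m=np.zeros((422,562),np.uint8); b=cv2.medianBlur(im,3)
    cv2.floodFill(b,m,tuple(int(round(v)) for v in seed),0,(tol,)*3,(tol,)*3,4|(255<<8)|cv2.FLOODFILL_MASK_ONLY|cv2.FLOODFILL_FIXED_RANGE)
    m=cv2.morphologyEx(m[1:-1,1:-1],cv2.MORPH_CLOSE,np.ones((3,3)))
    m=cv2.morphologyEx(m,cv2.MORPH_OPEN,cv2.getStructuringElement(cv2.MORPH_ELLIPSE,(op,op)))
    c=max(cv2.findContours(m,cv2.RETR_EXTERNAL,cv2.CHAIN_APPROX_NONE)[0],key=cv2.contourArea)
    return cv2.fitEllipse(cv2.convexHull(c))
E
python3 - <<'E'
from h import *
im=cv2.imread('pics/w1raw.png'); p=np.load('w1.npy'); c=cam('wrist',dict(ee_pos=p[:3],orientation=p[3:]))
for n,s,z,op in [('red_b',(450,72),58,5),('yel',(519,176),64,9),('white_b',(532,274),98,5),('black_b',(486,358),62,3),('h_red',(411,175),6,13),('h_white',(405,272),6,13),('h_yel',(402,366),6,13),('petri',(531,20),13,9)]:
    try:
        e=blob(im,np.array(s)/1.4,40,op); u=np.array(e[0]); r=np.array(e[1])/2
        q=world(c,[u,u+[r.mean(),0]],z); print(n,(u*1.4).round(1),r.round(1),q[0].round(1),'diam',(2*np.linalg.norm(q[1]-q[0])).round(1))
    except Exception as x: print(n,x)
S=cam('scene')
print(world(S,np.array([(440,252),(500,218),(437,247),(355,190),(537,218)])/1.4,0).round())
E
```

```text
red_b [449.3  71. ] [ 9.6 10.3] [529.4 440.3  58. ] diam 26.4
yel [517.9 175.1] [19.3 20.8] [600.  344.6  64. ] diam 56.0
white_b [532.5 274.5] [11.1 12.2] [611.9 251.4  98. ] diam 31.9
black_b [482.1 349.9] [ 8.  14.3] [575.6 157.3  62. ] diam 34.6
h_red [410.1 173.5] [18.  20.9] [495.1 345.8   6. ] diam 61.1
h_white [381.8 171.5] [ 43.2 130.3] [463.5 347.8   6. ] diam 272.4
h_yel [401.  366.5] [18.3 21.9] [486.9 110.6   6. ] diam 71.0
petri [529.2  14.9] [27.9 30.9] [615.  505.1  13. ] diam 85.4
[[ 601.   29.    0.]
 [ 611. -136.    0.]
 [ 616.   26.    0.]
 [ 856.   78.    0.]
 [ 568. -203.    0.]]
```

Call:
servo_tool:
  plan:
    - [0,[16,-20,-32],0]
    - [0,[32,-40,-64],0]
    - [0,[48,-60,-96],0]
    - [0,[64,-80,-128],0]
    - [0,[80,-100,-160],0]
    - [0,[92,-118,-192],0]
    - [0,[96,-123,-217],0]
    - [0,[96,-123,-217],0]
    - [0,[96,-123,-217],0]

```text
t: 2.98
ee_pos: [573.7, 143.2, 129.9]
orientation: [-2.221, -2.22, 0.005]
ft_force: [-0.2, 0.3, 0.2]
width: 87.8
grasp_force: 0.0
```

Run:
```python
from h import *
o=ctrl.get_obs(); im=ctrl.get_image('wrist'); cv2.imwrite('pics/w2raw.png',im)
c=cam('wrist',o); print(o['t'],o['ee_pos'])
for P in [(574,146,0),(574,146,62)]: print(px(c,P)*1.4)
cv2.imwrite('pics/w2.png',cv2.resize(im,(784,588),interpolation=cv2.INTER_CUBIC))
p=np.load('w1.npy'); c=cam('wrist',dict(ee_pos=p[:3],orientation=p[3:])); print(world(c,[[405.5/1.4,271.5/1.4]],6))
```

```text
2.9833 [573.65286631 143.18630063 129.87573409]
[[395.36462173 282.74503946]]
[[395.18404165 310.68415114]]
[[491.19704194 233.35144623   6.        ]]
```

View pics/w2.png

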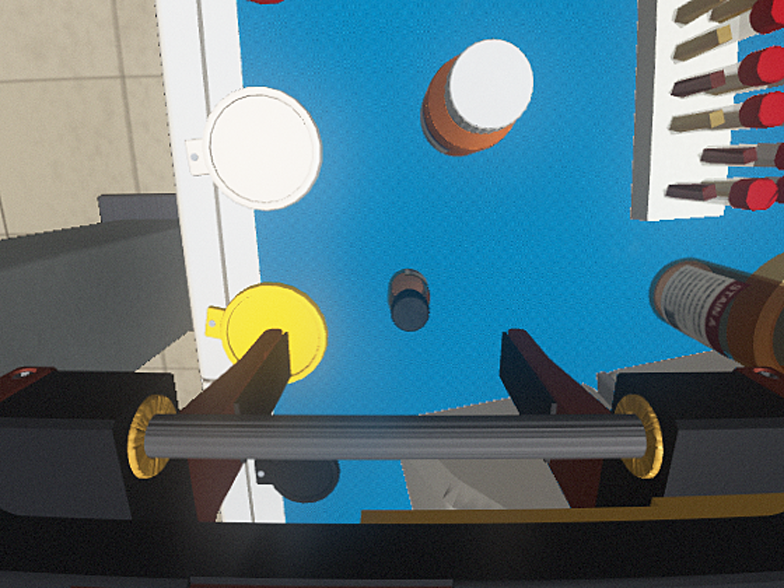

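The black bottle's cap is at (410,311) and its base near (409,287). White cap (491,82), white holder (262,149), yellow holder (272,333), black holder about (303,470).

Run:
```python
from h import *
c=cam('wrist')
for n,u,z in [('cap',(410,311),62),('base',(409,286),0),('wcap',(491,82),98),('hw',(264,149),6),('hy',(273,333),6),('hb',(303,467),6),('hb r edge',(340,470),6)]: print(n,world(c,np.array(u)/1.4,z)[0].round(1))
```

```text
cap [583.2 146.4  62. ]
base [584.7 144.5   0. ]
wcap [613.2 253.5  98. ]
hw [493.7 233.9   6. ]
hy [490.6 112.4   6. ]
hb [504.8   3.2   6. ]
hb r edge [533.1   0.7   6. ]
```

Call:
servo_tool:
  plan:
    - [0,[9,2,-20],0]
    - [0,[9,2,-50],0]
    - [0,[9,2,-80],0]
    - [0,[9,2,-100],0]
    - [0,[9,2,-108],0]
    - [0,[9,2,-108],0]
    - [0,[9,2,-108],0]

```text
t: 3.62
ee_pos: [584.7, 147.6, 24.4]
orientation: [2.218, 2.224, 0.003]
ft_force: [0.7, 0.1, 0.6]
width: 88.0
grasp_force: 0.0
```

Call:
servo_tool:
  plan:
    - [0.8,[0,-1,-1],0]
    - [0.8,[0,-1,-1],0]
    - [0.8,[0,-1,-1],0]
    - [0.8,[0,-1,-1],0]
    - [0.8,[0,-1,-1],0]
    - [0.8,[0,-1,-1],0]
    - [0.8,[0,-1,-1],0]
    - [0.8,[0,-1,-1],0]

```text
t: 4.28
ee_pos: [583.7, 145.9, 21.5]
orientation: [-2.219, -2.224, 0.0]
ft_force: [0.0, 0.3, -0.1]
width: 38.0
grasp_force: 0.0
```

Call:
servo_tool:
  plan:
    - [1,[0,0,0],0]
    - [1,[0,0,0],0]
    - [1,[0,0,0],0]
    - [1,[0,0,0],0]

```text
t: 4.62
ee_pos: [583.6, 145.9, 21.5]
orientation: [-2.219, -2.224, 0.0]
ft_force: [-0.7, -0.1, -0.5]
width: 24.9
grasp_force: 30.0
```

Call:
servo_tool:
  plan:
    - [1,[0,0,20],0]
    - [1,[-5,0,55],0]
    - [1,[-35,0,80],-7]
    - [1,[-70,0,90],-14]
    - [1,[-95,-25,90],-21]
    - [1,[-110,-60,90],-28]
    - [1,[-120,-100,90],-35]
    - [1,[-130,-140,90],-40]
    - [1,[-138,-178,90],-40]
    - [1,[-138,-216,90],-40]

```text
t: 5.45
ee_pos: [443.6, -71.3, 111.6]
orientation: [-2.845, -1.331, 0.002]
ft_force: [0.6, 0.2, 0.3]
width: 25.0
grasp_force: 30.0
```

Call:
servo_tool:
  plan:
    - [1,[0,0,0],0]
    - [1,[0,0,0],0]
    - [1,[0,0,0],0]

```text
t: 5.7
ee_pos: [445.7, -70.0, 111.6]
orientation: [-2.846, -1.329, -0.0]
ft_force: [1.5, -0.4, -0.9]
width: 25.3
grasp_force: 30.0
```

Run:
```python
from h import *
o=ctrl.get_obs(); im=ctrl.get_image('wrist'); cv2.imwrite('pics/w3raw.png',im)
c=cam('wrist',o); print(o['t'],o['ee_pos'],o['width'],o['grasp_force'])
print(px(c,(503,-2,6))*1.4,px(c,(489,110,6))*1.4)
cv2.imwrite('pics/w3.png',cv2.resize(im,(784,588),interpolation=cv2.INTER_CUBIC))
```

```text
5.7 [445.69980012 -70.01734669 111.58378986] 25.304501746964277 29.99986909038853
[[396.22360282 147.16705183]] [[242.45468007  -0.55089029]]
```

View pics/w3.png

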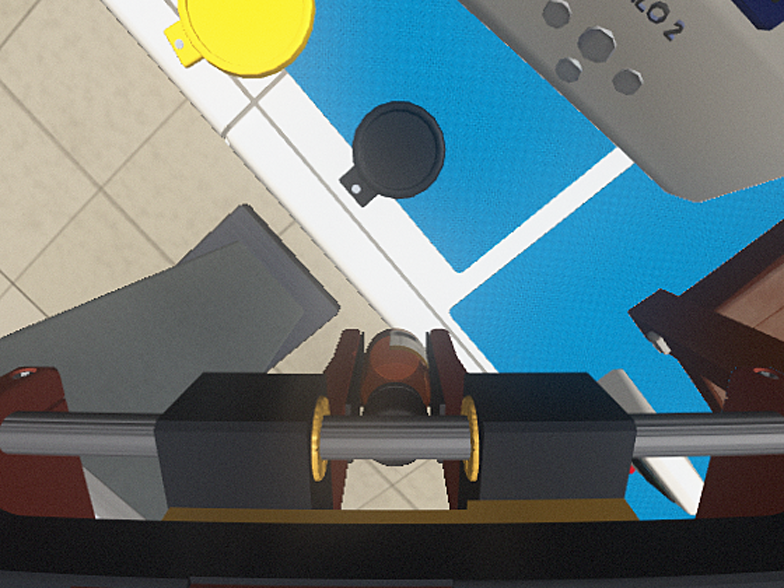

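The black holder's ring centre is at (399,149). The bottle hangs upright between the fingers at (397,360).

Run:
```python
from h import *
o=ctrl.get_obs();c=cam('wrist',o)
for u in [(399,149),(353,149),(445,149),(399,101),(399,199)]: print(world(c,np.array(u)/1.4,6)[0].round(1))
im=cv2.imread('pics/w3raw.png'); e=blob(im,np.array((399,145))/1.4,30,11); print(np.array(e[0])*1.4,np.array(e[1])*1.4)
# bottle bottom front edge check at (397,~329)
print(o['ee_pos'], world(c,np.array((397,329))/1.4,90)[0].round(1))
```

```text
[503.5  -3.1   6. ]
[483.3  13.9   6. ]
[523.8 -20.    6. ]
[520.   16.7   6. ]
[485.5 -24.8   6. ]
[393.52573853 152.40791016] [ 93.73520813 109.31409607]
[445.75828427 -69.40670819 111.57732749] [452.  -62.4  90. ]
```

Call:
servo_tool:
  plan:
    - [1,[27,30,0],0]
    - [1,[54,60,0],0]
    - [1,[59,67,-20],0]
    - [1,[59,67,-45],0]
    - [1,[59,67,-65],0]
    - [1,[59,67,-78],0]
    - [1,[59,67,-83],0]
    - [1,[59,67,-85],0]
    - [1,[59,67,-86],0]
    - [1,[59,67,-86],0]

```text
t: 6.58
ee_pos: [505.2, -2.6, 26.1]
orientation: [2.845, 1.332, 0.001]
ft_force: [0.8, 0.8, 0.1]
width: 24.7
grasp_force: 30.0
```

Call:
servo_tool:
  plan:
    - [1,[0,0,-1],0]
    - [1,[0,0,-1.5],0]
    - [1,[0,0,-1.5],0]
    - [1,[0,0,-1.5],0]

```text
t: 6.92
ee_pos: [505.1, -3.2, 24.5]
orientation: [2.846, 1.33, 0.001]
ft_force: [-0.4, -0.9, 1.7]
width: 25.0
grasp_force: 30.0
```

Call:
servo_tool:
  plan:
    - [1,[0,0,-0.5],0]
    - [1,[0,0,-0.5],0]
    - [1,[0,0,-0.5],0]

```text
t: 7.17
ee_pos: [505.1, -3.2, 24.5]
orientation: [2.846, 1.33, 0.001]
ft_force: [-1.8, 0.3, 9.8]
width: 24.7
grasp_force: 30.0
```

Call:
servo_tool:
  plan:
    - [0.5,[0,0,0],0]
    - [0.5,[0,0,0],0]
    - [0.5,[0,0,0],0]
    - [0.5,[0,0,0],0]
    - [0.4,[0,0,10],0]
    - [0,[0,0,30],0]
    - [0,[0,0,60],0]
    - [0,[-20,0,90],0]
    - [0,[-45,15,110],0]
    - [0,[-45,50,110],7]

```text
t: 8.0
ee_pos: [457.6, 45.3, 137.0]
orientation: [2.761, 1.496, 0.002]
ft_force: [0.8, 0.7, -0.3]
width: 80.1
grasp_force: 0.0
```

Run:
```python
from h import *
o=ctrl.get_obs(); im=ctrl.get_image('top'); cv2.imwrite('pics/t2.png',cv2.resize(im[120:270,140:440],(784,392),interpolation=cv2.INTER_CUBIC)); print(o['ee_pos'])
```

```text
[457.61630712  45.32638014 137.00897221]
```

View pics/t2.png

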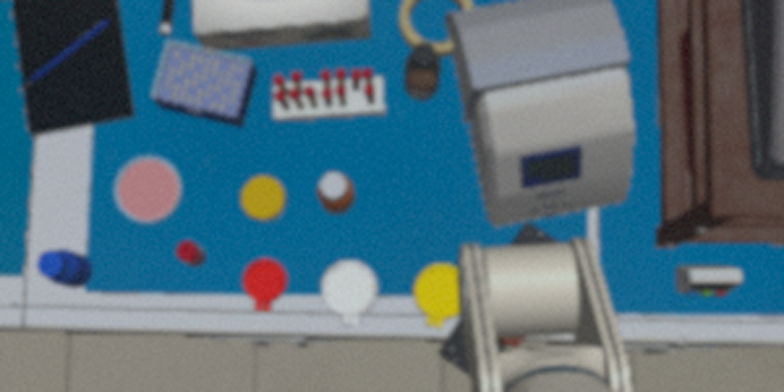

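The arm hides the black holder here, so I'll check it later. Next is the white bottle, after a clearance check to the vial rack.

Run:
```python
from h import *
T=cam('top')
for u in [(272,120),(386,114),(334,186)]: print(world(T,(140+u[0]*300/784,120+u[1]*150/392),20)[0].round())
p=np.load('w1.npy'); c=cam('wrist',dict(ee_pos=p[:3],orientation=p[3:]))
for u in [(602,182),(599,310)]: print(world(c,np.array(u)/1.4,20)[0].round())
```

```text
[710. 339.  20.]
[720. 186.  20.]
[621. 253.  20.]
[706. 339.  20.]
[721. 191.  20.]
```

Call:
servo_tool:
  plan:
    - [0,[10,38,3],7]
    - [0,[30,73,3],14]
    - [0,[52,107,3],21]
    - [0,[76,140,3],28]
    - [0,[102,170,3],33]
    - [0,[130,197,3],33]
    - [0,[155,207,3],33]
    - [0,[155,207,3],33]
    - [0,[155,207,3],33]

```text
t: 8.8
ee_pos: [615.2, 254.4, 136.4]
orientation: [-2.218, -2.224, 0.0]
ft_force: [-1.4, 0.2, 0.6]
width: 87.9
grasp_force: 0.0
```

Run:
```python
from h import *
o=ctrl.get_obs(); im=ctrl.get_image('wrist'); cv2.imwrite('pics/w4raw.png',im)
c=cam('wrist',o); print(o['t'],o['ee_pos'])
print(px(c,(613,253,98))*1.4,px(c,(493,234,6))*1.4)
cv2.imwrite('pics/w4.png',cv2.resize(im,(784,588),interpolation=cv2.INTER_CUBIC))
```

```text
8.8 [615.15274942 254.44763797 136.35971276]
[[389.50678027 338.42847055]] [[219.59263487 314.66886362]]
```

View pics/w4.png

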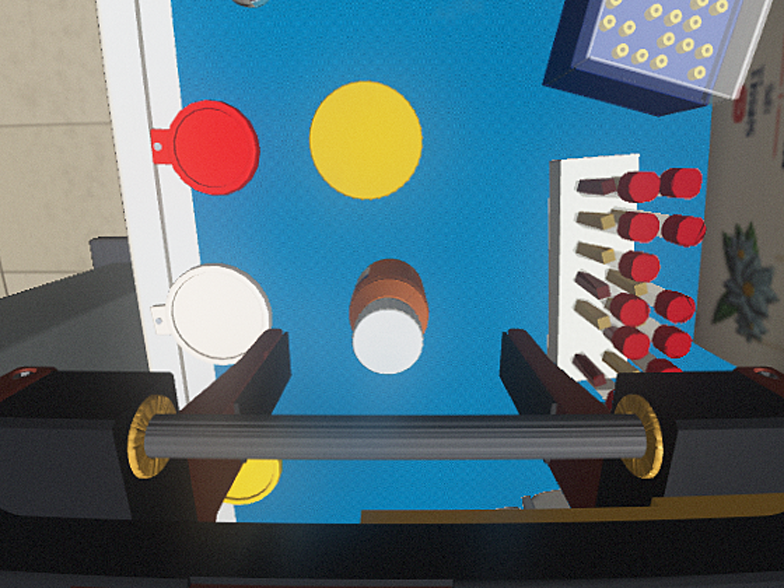

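White cap (388,339) sits between the fingers. Yellow lid (366,140), red holder (213,147), white holder (219,314).

Run:
```python
from h import *
c=cam('wrist')
for n,u,z in [('wcap',(388,339),98),('yel',(366,140),64),('hr',(214,147),6),('hr l',(171,147),6),('hr r',(258,147),6),('hw',(219,314),6),('hw l',(168,314),6),('hw r',(271,314),6)]: print(n,world(c,np.array(u)/1.4,z)[0].round(1))
```

```text
wcap [611.  251.9  98. ]
yel [599.8 343.8  64. ]
hr [499.4 344.8   6. ]
hr l [471.6 345.1   6. ]
hr r [527.6 344.6   6. ]
hw [491.2 233.7   6. ]
hw l [454.8 233.5   6. ]
hw r [527.9 233.8   6. ]
```

Call:
servo_tool:
  plan:
    - [0,[-2,-1,-20],0]
    - [0,[-2,-1,-50],0]
    - [0,[-2,-1,-75],0]
    - [0.3,[-2,-1,-90],0]
    - [0.6,[-2,-1,-95],0]
    - [0.8,[-2,-1,-95],0]
    - [0.8,[-2,-1,-95],0]
    - [0.8,[-2,-1,-95],0]
    - [0.8,[-2,-1,-95],0]
    - [0.8,[-2,-1,-95],0]

```text
t: 9.68
ee_pos: [613.3, 253.2, 42.9]
orientation: [2.219, 2.223, 0.002]
ft_force: [-1.7, 0.3, 10.3]
width: 45.0
grasp_force: 30.1
```

Call:
servo_tool:
  plan:
    - [0.9,[0,0,15],0]
    - [0.9,[-8,0,30],0]
    - [0.9,[-40,-8,30],0]
    - [0.9,[-80,-16,30],0]
    - [0.9,[-112,-19,30],0]
    - [0.9,[-122,-19,22],0]
    - [0.9,[-122,-19,12],0]
    - [0.9,[-122,-19,7],0]
    - [0.9,[-122,-19,6],0]
    - [0.9,[-122,-19,6],0]

```text
t: 10.52
ee_pos: [492.2, 234.3, 47.4]
orientation: [2.219, 2.223, 0.001]
ft_force: [0.3, 0.1, -1.2]
width: 45.2
grasp_force: 30.0
```

Call:
servo_tool:
  plan:
    - [0.9,[0,0,-1],0]
    - [0.9,[0,0,-2],0]
    - [0.9,[0,0,-2],0]
    - [0.9,[0,0,-2],0]

```text
t: 10.85
ee_pos: [491.9, 234.2, 46.0]
orientation: [2.219, 2.223, 0.003]
ft_force: [0.8, -0.7, 1.2]
width: 45.2
grasp_force: 30.0
```

Call:
servo_tool:
  plan:
    - [0.9,[0,0,-1],0]
    - [0.9,[0,0,-1],0]
    - [0.9,[0,0,-1],0]

```text
t: 11.1
ee_pos: [491.9, 234.2, 45.9]
orientation: [2.218, 2.223, 0.003]
ft_force: [-0.5, -1.6, 12.9]
width: 44.8
grasp_force: 30.0
```

Call:
servo_tool:
  plan:
    - [0.2,[0,0,0],0]
    - [0.2,[0,0,0],0]
    - [0.2,[0,0,0],0]
    - [0.2,[0,0,0],0]
    - [0,[0,0,20],0]
    - [0,[0,0,50],0]
    - [0,[0,0,80],0]
    - [0,[10,10,100],0]
    - [0,[35,35,100],0]
    - [0,[60,65,95],0]

```text
t: 11.93
ee_pos: [552.3, 299.2, 142.3]
orientation: [2.22, 2.221, 0.005]
ft_force: [0.1, 0.2, -0.7]
width: 87.4
grasp_force: 0.0
```

Call:
servo_tool:
  plan:
    - [0,[25,25,-15],0]
    - [0,[47,44,-30],0]
    - [0,[47,44,-50],0]
    - [0,[47,44,-50],0]

```text
t: 12.27
ee_pos: [596.1, 342.7, 85.1]
orientation: [-2.217, -2.224, 0.009]
ft_force: [-1.6, -1.2, -0.4]
width: 87.8
grasp_force: 0.0
```

Run:
```python
from h import *
o=ctrl.get_obs(); im=ctrl.get_image('wrist'); cv2.imwrite('pics/w5raw.png',im)
c=cam('wrist',o); print(o['t'],o['ee_pos'],o['width'])
print(px(c,(600,344,64))*1.4,px(c,(499,345,6))*1.4)
cv2.imwrite('pics/w5.png',cv2.resize(im,(784,588),interpolation=cv2.INTER_CUBIC))
```

```text
12.2667 [596.08703702 342.68800242  85.0943229 ] 87.75611321829587
[[403.339654   347.11898056]] [[223.9701539  304.40077908]]
```

View pics/w5.png

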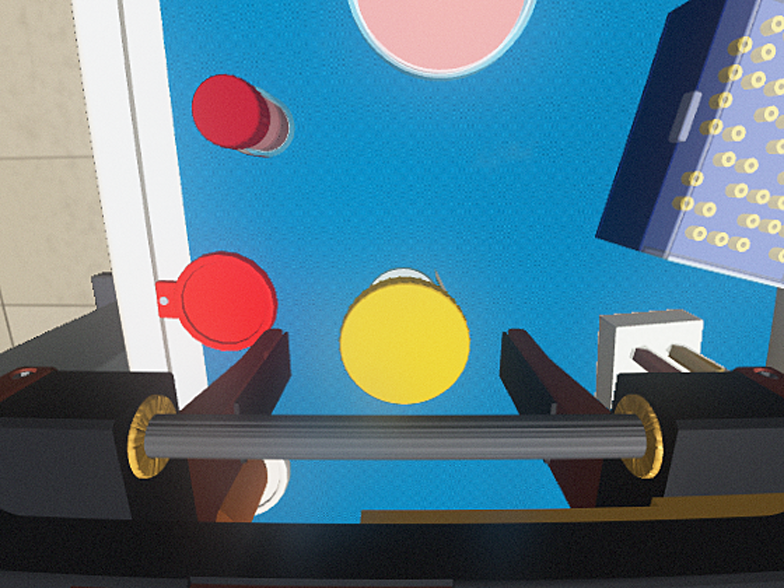

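The lid is centred at (405,341), with wide clearance to both fingers. Red cap (226,112), red holder (227,301), and the white bottle is in its holder at (250,490).

Call:
servo_tool:
  plan:
    - [0,[2,1,-15],0]
    - [0,[2,1,-35],0]
    - [0,[2,1,-50],0]
    - [0,[2,1,-57],0]
    - [0,[2,1,-57],0]
    - [0,[2,1,-57],0]

```text
t: 12.82
ee_pos: [599.6, 343.7, 32.6]
orientation: [-2.219, -2.223, 0.001]
ft_force: [-0.6, 0.4, 0.3]
width: 87.6
grasp_force: 0.0
```

Run:
```python
from h import *
o=ctrl.get_obs();print(o['ee_pos'])
im=cv2.imread('pics/w5raw.png')
c=cam('wrist',dict(ee_pos=np.array([598.,343,87]),orientation=np.array([-2.22,-2.222,0])))
for n,u,z in [('lid',(405,341),64),('redcap',(229,111),58),('redbase',(264,124),0),('hr',(227,301),6)]: print(n,world(c,np.array(u)/1.4,z)[0].round(1))
```

```text
[599.64428085 343.69225309  32.58676159]
lid [602.8 346.4  64. ]
redcap [532.7 441.   58. ]
redbase [529.3 442.8   0. ]
hr [502.7 347.4   6. ]
```

Call:
servo_tool:
  plan:
    - [0,[1,1,-9],0]
    - [0.4,[1,1,-9],0]
    - [0.8,[1,1,-9],0]
    - [0.8,[1,1,-9],0]
    - [0.8,[1,1,-9],0]
    - [0.8,[1,1,-9],0]
    - [0.8,[1,1,-9],0]
    - [0.8,[1,1,-9],0]
    - [0.8,[1,1,-9],0]

```text
t: 13.57
ee_pos: [600.8, 345.1, 23.8]
orientation: [2.219, 2.224, 0.001]
ft_force: [-0.3, 0.0, 1.2]
width: 50.6
grasp_force: 30.0
```

Call:
servo_tool:
  plan:
    - [0.8,[0,0,15],0]
    - [0.8,[0,0,45],0]
    - [0.8,[0,0,85],0]
    - [0.8,[0,-10,120],0]
    - [0.8,[-5,-45,130],0]
    - [0.8,[-12,-85,130],0]
    - [0.8,[-25,-124,130],0]
    - [0.8,[-50,-154,130],0]
    - [0.8,[-80,-180,120],0]
    - [0.8,[-100,-212,105],0]

```text
t: 14.4
ee_pos: [499.5, 132.2, 130.4]
orientation: [2.218, 2.223, 0.004]
ft_force: [1.1, -1.7, -0.8]
width: 50.3
grasp_force: 30.0
```

Call:
servo_tool:
  plan:
    - [0.8,[-6,-40,-15],0]
    - [0.8,[-6,-80,-15],0]
    - [0.8,[-6,-110,-15],0]
    - [0.8,[-6,-110,-15],0]
    - [0.8,[-6,-110,-15],0]

```text
t: 14.82
ee_pos: [495.1, 21.6, 114.5]
orientation: [2.222, 2.22, 0.001]
ft_force: [-0.0, 0.2, 0.3]
width: 50.4
grasp_force: 30.0
```

Run:
```python
from h import *
o=ctrl.get_obs(); im=ctrl.get_image('wrist'); cv2.imwrite('pics/w6raw.png',im)
c=cam('wrist',o); print(o['t'],o['ee_pos'],o['width'],o['grasp_force'])
print(px(c,(489,111,6))*1.4)
cv2.imwrite('pics/w6.png',cv2.resize(im,(784,588),interpolation=cv2.INTER_CUBIC))
```

```text
14.8167 [495.05071633  21.61836005 114.45717603] 50.44209262757512 29.99982717912644
[[383.24158727 146.98710666]]
```

View pics/w6.png

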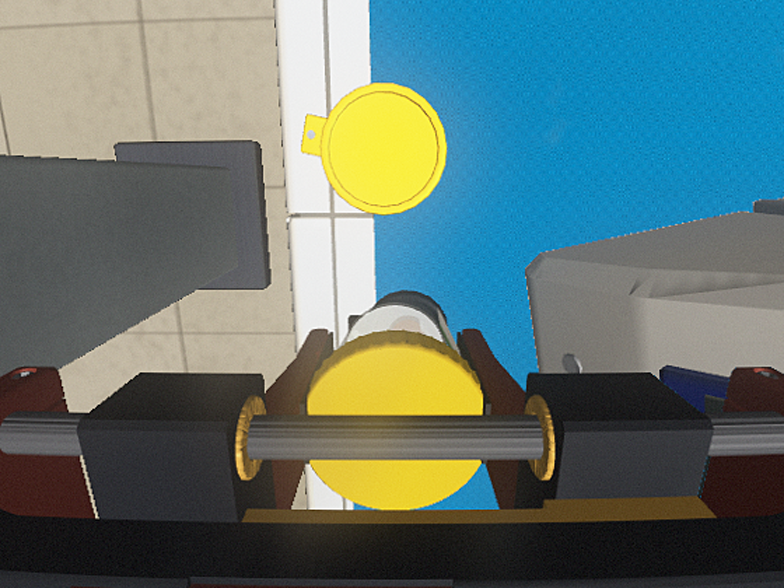

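The yellow holder's ring centre is at (384,148), as predicted for (489,111). The cup hangs upright at (396,400).

Call:
servo_tool:
  plan:
    - [0.8,[-5,35,0],0]
    - [0.8,[-5,70,0],0]
    - [0.8,[-5,89,-15],0]
    - [0.8,[-5,89,-40],0]
    - [0.8,[-5,89,-62],0]
    - [0.8,[-5,89,-76],0]
    - [0.8,[-5,89,-83],0]
    - [0.8,[-5,89,-85],0]
    - [0.8,[-5,89,-85],0]
    - [0.8,[-5,89,-85],0]

```text
t: 15.7
ee_pos: [490.3, 112.4, 29.3]
orientation: [2.218, 2.224, 0.002]
ft_force: [-0.1, 0.3, 0.6]
width: 50.4
grasp_force: 30.0
```

Call:
servo_tool:
  plan:
    - [0.8,[0,0,-1],0]
    - [0.8,[0,0,-1.5],0]
    - [0.8,[0,0,-1.5],0]
    - [0.8,[0,0,-1.5],0]

```text
t: 16.03
ee_pos: [490.0, 111.9, 27.5]
orientation: [2.219, 2.223, 0.001]
ft_force: [-0.3, -0.3, -0.5]
width: 50.4
grasp_force: 30.0
```

Call:
servo_tool:
  plan:
    - [0.8,[0,0,-1],0]
    - [0.8,[0,0,-1],0]
    - [0.8,[0,0,-1],0]

```text
t: 16.28
ee_pos: [490.0, 111.9, 26.8]
orientation: [2.219, 2.223, 0.001]
ft_force: [-1.2, -1.0, 8.5]
width: 50.9
grasp_force: 30.0
```

Call:
servo_tool:
  plan:
    - [0,[0,0,0],0]
    - [0,[0,0,0],0]
    - [0,[0,0,0],0]
    - [0,[0,0,0],0]
    - [0,[0,0,0],0]
    - [0,[0,0,0],0]
    - [0,[0,0,25],0]
    - [0,[0,0,60],0]
    - [0,[0,0,95],0]
    - [0,[5,15,130],0]

```text
t: 17.12
ee_pos: [493.1, 125.5, 156.9]
orientation: [-2.22, -2.221, 0.005]
ft_force: [0.3, 0.3, -0.4]
width: 87.9
grasp_force: 0.0
```

Call:
servo_tool:
  plan:
    - [0,[5,40,8],0]
    - [0,[10,80,10],0]
    - [0,[15,120,10],0]
    - [0,[20,160,10],0]
    - [0,[25,200,5],0]
    - [0,[28,240,-10],0]
    - [0,[32,275,-40],0]
    - [0,[36,309,-65],0]
    - [0,[36,314,-65],0]
    - [0,[36,314,-65],0]

```text
t: 17.95
ee_pos: [529.2, 442.5, 88.4]
orientation: [-2.216, -2.226, 0.005]
ft_force: [-0.3, -1.1, -0.4]
width: 87.9
grasp_force: 0.0
```

Run:
```python
from h import *
o=ctrl.get_obs(); im=ctrl.get_image('wrist'); cv2.imwrite('pics/w7raw.png',im)
c=cam('wrist',o); print(o['t'],o['ee_pos'],o['width'])
print(px(c,(531,441,58))*1.4,px(c,(500,346,6))*1.4)
cv2.imwrite('pics/w7.png',cv2.resize(im,(784,588),interpolation=cv2.INTER_CUBIC))
```

```text
17.95 [529.22878241 442.45696782  88.44150245] 87.8725312904742
[[398.09487683 344.77724105]] [[347.95707499 451.84468278]]
```

View pics/w7.png

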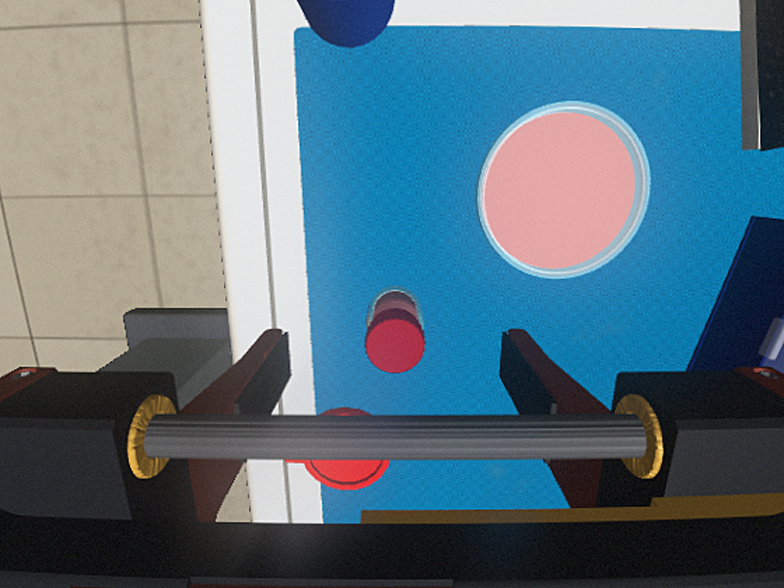

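The red cap at (395,342) is centred between the fingers, and the petri dish (563,188) is clear of the right finger.

Call:
servo_tool:
  plan:
    - [0,[0,0,-20],0]
    - [0,[0,0,-45],0]
    - [0,[0,0,-60],0]
    - [0,[0,0,-66],0]
    - [0.2,[0,0,-66],0]
    - [0.6,[0,0,-66],0]
    - [1,[0,0,-66],0]
    - [1,[0,0,-66],0]
    - [1,[0,0,-66],0]
    - [1,[0,0,-66],0]

```text
t: 18.83
ee_pos: [531.1, 441.3, 25.9]
orientation: [2.219, 2.224, 0.002]
ft_force: [-0.4, -0.0, -0.5]
width: 51.4
grasp_force: 0.0
```

Call:
servo_tool:
  plan:
    - [1,[0,0,0],0]
    - [1,[0,0,0],0]
    - [1,[0,0,0],0]
    - [1,[0,0,0],0]
    - [1,[0,0,0],0]
    - [1,[0,0,0],0]

```text
t: 19.33
ee_pos: [530.6, 441.0, 25.1]
orientation: [-2.219, -2.224, 0.0]
ft_force: [-1.0, 0.7, 1.3]
width: 28.3
grasp_force: 30.0
```

Width is slightly low because the pads are near the shoulder, so I'll regrip 4 mm lower.

Call:
servo_tool:
  plan:
    - [0.5,[0,1,0],0]
    - [0.5,[0,1,0],0]
    - [0.5,[0,1,-4],0]
    - [0.5,[0,1,-4],0]
    - [1,[0,1,-4],0]
    - [1,[0,1,-4],0]
    - [1,[0,1,-4],0]
    - [1,[0,1,-4],0]
    - [1,[0,1,-4],0]

```text
t: 20.08
ee_pos: [530.8, 442.0, 21.1]
orientation: [-2.219, -2.224, -0.0]
ft_force: [0.4, 0.2, -0.5]
width: 28.5
grasp_force: 30.0
```

Call:
servo_tool:
  plan:
    - [1,[0,0,20],0]
    - [1,[-5,-10,40],0]
    - [1,[-18,-45,40],0]
    - [1,[-28,-80,40],0]
    - [1,[-30,-96,30],0]
    - [1,[-30,-96,15],0]
    - [1,[-30,-96,8],0]
    - [1,[-30,-96,5],0]
    - [1,[-30,-96,5],0]
    - [1,[-30,-96,5],0]

```text
t: 20.92
ee_pos: [501.0, 346.7, 26.2]
orientation: [2.218, 2.224, 0.001]
ft_force: [0.3, 0.3, 0.2]
width: 28.2
grasp_force: 30.0
```

Call:
servo_tool:
  plan:
    - [1,[0,0,-1],0]
    - [1,[0,0,-1.5],0]
    - [1,[0,0,-1.5],0]
    - [1,[0,0,-1.5],0]

```text
t: 21.25
ee_pos: [500.8, 346.2, 24.8]
orientation: [2.219, 2.224, 0.001]
ft_force: [-0.1, -0.0, -0.4]
width: 28.0
grasp_force: 30.0
```

Call:
servo_tool:
  plan:
    - [1,[0,0,-1],0]
    - [1,[0,0,-1],0]
    - [1,[0,0,-1],0]

```text
t: 21.5
ee_pos: [501.0, 346.2, 24.0]
orientation: [2.219, 2.224, 0.001]
ft_force: [0.4, -0.2, 4.4]
width: 28.4
grasp_force: 30.0
```

Call:
servo_tool:
  plan:
    - [0.2,[0,0,0],0]
    - [0.2,[0,0,0],0]
    - [0.2,[0,0,0],0]
    - [0.2,[0,0,0],0]
    - [0.2,[0,0,0],0]
    - [0,[0,0,15],0]
    - [0,[0,0,40],0]
    - [0,[0,0,75],0]
    - [0,[0,0,115],0]
    - [0,[0,0,155],0]

```text
t: 22.33
ee_pos: [500.1, 345.5, 179.5]
orientation: [-2.219, -2.223, 0.003]
ft_force: [0.5, 0.2, 0.3]
width: 87.0
grasp_force: 0.0
```

Call:
servo_tool:
  plan:
    - [0,[-5,-30,25],0]
    - [0,[-12,-60,50],0]
    - [0,[-20,-90,75],0]
    - [0,[-30,-120,100],0]
    - [0,[-40,-150,125],0]
    - [0,[-50,-180,150],0]
    - [0,[-60,-215,165],0]
    - [0,[-70,-250,170],0]
    - [0,[-80,-290,170],0]
    - [0,[-80,-310,170],0]

```text
t: 23.17
ee_pos: [418.8, 33.3, 349.2]
orientation: [2.219, 2.222, -0.0]
ft_force: [0.9, 0.1, 0.2]
width: 87.8
grasp_force: 0.0
```

Call:
servo_tool:
  plan:
    - [0,[0,-10,0],0]
    - [0,[0,-10,0],0]
    - [0,[0,-10,0],0]

```text
t: 23.42
ee_pos: [421.0, 26.2, 348.5]
orientation: [-2.22, -2.222, -0.0]
ft_force: [-0.0, 0.4, 1.2]
width: 87.6
grasp_force: 0.0
```

Run:
```python
from h import *
o=ctrl.get_obs(); im=ctrl.get_image('wrist')
c=cam('wrist',o); print(o['t'],o['ee_pos'],o['width'])
for P in [(500,345,6),(491,234,6),(489,111,6),(503.5,-3.5,6)]: print(px(c,P)*1.4)
cv2.imwrite('pics/w8.png',cv2.resize(im,(784,588),interpolation=cv2.INTER_CUBIC))
```

```text
23.4167 [420.98719003  26.17251858 348.53292802] 87.64946797181295
[[472.96368849 -72.66005123]]
[[460.68957004  46.12306601]]
[[455.07239639 166.1978965 ]]
[[463.85718618 266.31736903]]
```

View pics/w8.png

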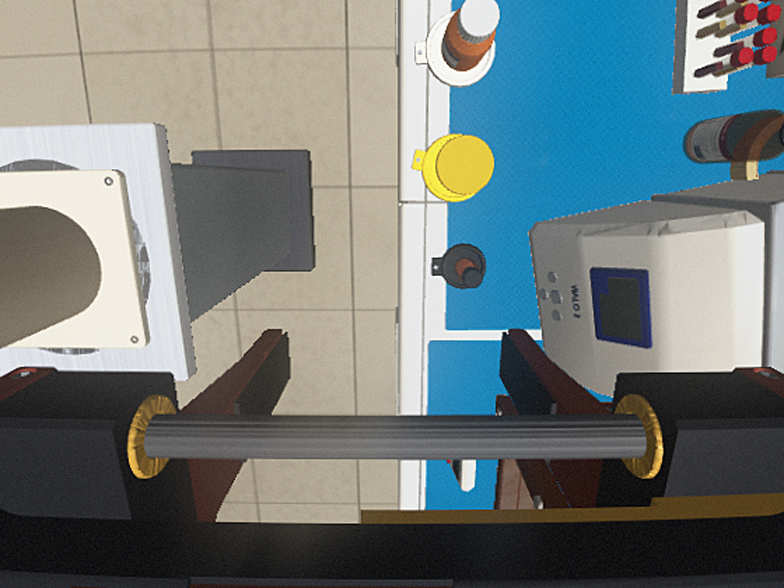

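White (461,45), yellow (458,165) and black (463,267) all stand upright inside their holders. The red holder is out of frame, so I'll check it with the scene camera.

Run:
```python
from h import *
im=ctrl.get_image('scene')
cv2.imwrite('pics/s2.png',cv2.resize(im[160:290,130:330],(780,507),interpolation=cv2.INTER_CUBIC))
```

```text
(no output)
```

View pics/s2.png

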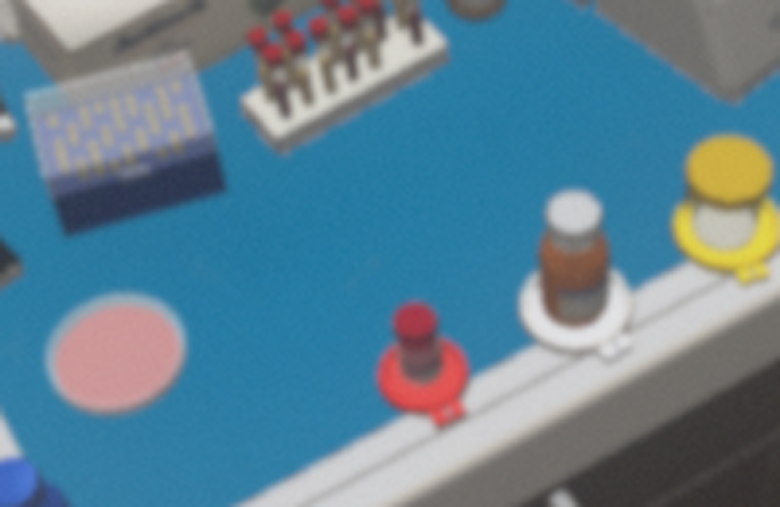

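The red (420,350), white (575,260) and yellow (730,190) items stand upright and centred in their holders, and the petri dish is undisturbed.

```bash
python3 -c "
from workcell import ctrl
print(ctrl.close_job())"
```

```text
the job is handed in; nothing more can be done
None
```

I set all three bottles and the specimen cup upright in their colour-matched holders, confirmed in the last pictures, left the petri dish and timer alone, and handed the job in at about 23.5 s.

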